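Stow the fuller tea tin

ROBOT

A 6-joint arm with a two-finger parallel gripper is mounted at the origin on the work surface. World frame = base frame: x ahead of the robot, y to its left, z up, the work surface at z = 0. Lengths are in mm, angles in rad, forces in N, time in s.
With the tool pointing down it reaches from about 325 to 750 mm from the base axis. Payload 7.6 kg.
Tool frame: the origin (TCP) lies midway between the tips of the shut fingers; the grasp point (between the pads) lies 19 mm behind it; z points along the fingers, y is the line along which they close (so a half turn about z gives the same grasp; the last joint's range is limited). The gripper opens to 85 mm and grips with 20 to 120 N. Pads are 22 mm wide; open, the fingers measure 114 mm over their backs; the gripper's body (76 mm by 85 mm) begins 54 mm behind the grasp point. The pads swing forward as they close: fully open they stand 13 mm farther back than shut.
Start: joints at [-1.179, 0.052, 1.401, -0, 1.689, -0.07], TCP at [233.946, -470.016, 231.323] pointing down, gripper open.
Joint ranges: [-2.9, 2.9], [-0.91, 2.17], [0.12, 2.37], [-1.06, 4.2], [0.26, 2.73], [-2.93, 2.93]. Speed limits (rad/s): [2.57, 2.57, 3.01, 3.14, 3.14, 3.14].

INTERFACE

Orientations are given as a unit quaternion [x, y, z, w].
In Python, from bench import ctrl gives the robot as it stands. The module is installed in compiled form; this text tells all that it offers.
- The arm moves only by the shell command python3 -m inch 'ROWS' [FORCE]. ROWS is JSON, a list of rows, each a list of 7 numbers: the opening, from -1 (shut) to 1 (fully open), then the shift along the tool's x, y, z in m, then the turn, a rotation vector about the tool's x, y, z in rad. In form: [[claw, x, y, z, wx, wy, wz], ...]. A call has 1 to 10 rows; each row shifts and turns the commanded pose from where the row before left it, along the tool's axes as they then stand; what a row does not reach is not made up. A row lasts 1/8 s, in which the tool goes at most 62.5 mm and 10.7 degrees, less where a joint would pass 70% of its speed; a pose out of reach is approached as far as the arm can. A call with a gripper value outside its range is refused whole. The fingers move at their own pace and stop on an object; FORCE is the grip in N (left out, the last holds). Time passes only in rows, so rows that do not move let the fingers close. It gives the time, the measured TCP pose, the force, the opening and the grip force at its end, in the units of the state.
- ctrl.state(): the state, without advancing time (a new reading comes with each control period).
- ctrl.capture(name): name is "side" or "top"; returns a dict with "image" (480x640x3 uint8, red, green, blue), "z_map" (480x640 float32, mm along the optical axis (not along the pixel's ray), 0 where there is no reading), "vfov" (degrees; the focal length in pixels is half the picture's height over the tangent of half this angle, whatever the lens; pixels are square), "cx", "cy" (the principal point, pixels), "rvec" (rotation vector, rad) and "tvec" (3), from world to camera coordinates, as OpenCV has them. Camera axes: x right, y down, z forward; pixel columns grow to the right and rows downward; lengths in mm; the calibration is good to about 2 mm. A picture is of the moment at which its call begins.
- ctrl.close_job(): hands the job in; it is judged then, once.
The state is a dict: "clock": time; "joints": joint angles; "joint_vel": joint speeds; "tau": joint torques, N m; "tcp_pos": TCP position; "orientation": TCP orientation; "wrist_force": force on the tool from outside, world axes, zero at the start; "ft_torque": the same for the moment, N m; "finger_gap": finger opening in mm; "grip_force": force on a finger pad.
Only numpy, scipy, OpenCV 4.12 (cv2) and the standard library are available. Lean on these libraries where they do the work, as an engineer would, in place of code of your own. Each camera call takes 0.05 s, during which the arm holds its last target. There are 200 camera calls.

TASK

One of the two identical closed tea tins is nearly full and the other nearly empty: lift the tin on the green coaster straight up a few centimetres to feel its weight and set it back, then lift the one on the blue coaster likewise. Stand the heavier tin in the channel of the wooden tea tray in front of the steel divider and slide it along, pushing the stiff divider gently until it is fully home against its end stop, with the tin left standing against it. Leave the lighter tin standing on its coaster, keep both tins upright, never press hard on the divider, and do not disturb the bottle, phone or mug.

Things in the scene. Friction and masses are not known exactly. Their poses are not given: they have to be found in the camera images.
- tin_1_mid (a point): Centre (half-way up) of the closed square tea tin that starts on the green coaster: red with paper labels and a brass lid, 58 x 58 mm, 75 mm tall, z up, x and y square to its sides. It weighs either about 0.26 kg or about 0.56 kg in all; the contents are hidden and shift about 1 mm inside.
- tin_2_mid (a point): The same point of the other tin, identical in looks, that starts on the blue coaster; when one tin is the light one the other is the heavy one.
- coaster_green: Green disc fixed on the desk, 94 mm across, 4 mm thick; origin at the centre of its underside, on the desk.
- coaster_blue: Blue disc, otherwise the same.
- tray: Fixed wooden tea tray, 190 mm long (its x) by 80 mm wide (its y); origin at the centre of its underside, on the desk. Its floor is 5 mm thick; two side walls 8 mm thick and 14 mm tall above the floor leave a 64 mm wide channel along x, centred on y = 0, open at both ends and above. Its x axis points away from the robot: the way the divider is pushed.
- divider: Steel plate across the channel, 8 mm thick, top 46 mm above the tray floor. Origin on its front face (tray's -x side), channel's centre line, tray floor level; axes as the tray's. Its x in the tray's frame starts at 0 to 20 mm; fully home is 50 mm, a hard stop. Slides stiffly (about 3 N plus the tin's drag), stays where left; over 20 N on it is too hard.
- bottle: Green drink bottle, 62 mm across, 190 mm tall, standing; origin under its centre. A bystander.
- phone: Phone lying flat, 150 x 72 x 9 mm, long side along its x; origin under its centre. A bystander.
- mug: White mug, 72 mm across, 75 mm tall, handle towards its +y; origin under its centre. A bystander.

How it is judged:
By the outcome, as a careful person would: the job done as asked, in the order asked, and still so for the second after the job is handed in, with the robot touching nothing.
It also fails if it takes over 72 s, if anything falls off the work surface, if the arm or the gripper's body presses on something with over 40 N, if the wrist force passes 120 N, or if a joint passes its speed limit or range.

## Working session

There is one attempt and no reset: what is moved stays moved. The work goes in short steps, Python scripts to look and compute and a shell command to move; the robot and the scene stay as the last step left them, time stands still between calls to the robot, and variables do not carry over. Pictures are saved under pics/ and viewed, at most 10 in all, crops included, and the job is handed in when it is done.

```bash
mkdir -p pics; cat > h.py <<'E'
import numpy as np, cv2
from bench import ctrl
def cap(n,save=None):
    c=ctrl.capture(n)
    if save: cv2.imwrite('pics/'+save,c['image'][:,:,::-1])
    R,_=cv2.Rodrigues(np.array(c['rvec'],float)); c['R']=R; c['t']=np.array(c['tvec'],float).ravel()
    c['f']=240/np.tan(np.radians(c['vfov'])/2); return c
def ray(c,u,v):
    d=c['R'].T@np.array([(u-c['cx'])/c['f'],(v-c['cy'])/c['f'],1.]); return -c['R'].T@c['t'],d
def onz(c,u,v,z):
    o,d=ray(c,u,v); return (o+d*(z-o[2])/d[2])
def cloud(c):
    v,u=np.mgrid[:480,:640]; Z=c['z_map']
    P=np.stack([(u-c['cx'])/c['f']*Z,(v-c['cy'])/c['f']*Z,Z],-1)
    return (P-c['t'])@c['R']
E
python3 - <<'E'
from h import *
for n in('top','side'):
    c=cap(n,n+'0.png'); print(n,c['f'],c['cx'],c['cy'],-c['R'].T@c['t'],c['R'].round(3).tolist(),(c['z_map']==0).mean())
s=ctrl.state(); print({k:np.round(v,3).tolist() for k,v in s.items()})
E
```

```text
top 581.6743018503156 316.00128176773666 244.79837380927205 [ 340.08073305  -87.32832933 1390.850544  ] [[0.027, -1.0, 0.002], [-0.977, -0.027, -0.213], [0.213, 0.004, -0.977]] 0.0040885416666666665
side 584.3520694833873 317.81918973045015 238.83278718887016 [200.71844069 903.66092511 992.72731759] [[-0.922, -0.387, -0.016], [-0.242, 0.608, -0.757], [0.303, -0.693, -0.654]] 0.0040885416666666665
{'clock': 0.1, 'joints': [-1.179, 0.053, 1.402, -0.0, 1.689, -0.07], 'joint_vel': [0.001, -0.002, -0.004, 0.0, 0.0, -0.0], 'tau': [0.002, -38.258, -36.099, -0.0, 0.005, -0.0], 'tcp_pos': [233.831, -469.748, 230.534], 'orientation': [0.973, 0.229, -0.0, -0.001], 'wrist_force': [0.928, -0.372, 0.188], 'ft_torque': [-0.001, 0.012, 0.003], 'grip_force': 0.0, 'finger_gap': 85.311}
```

View pics/top0.png

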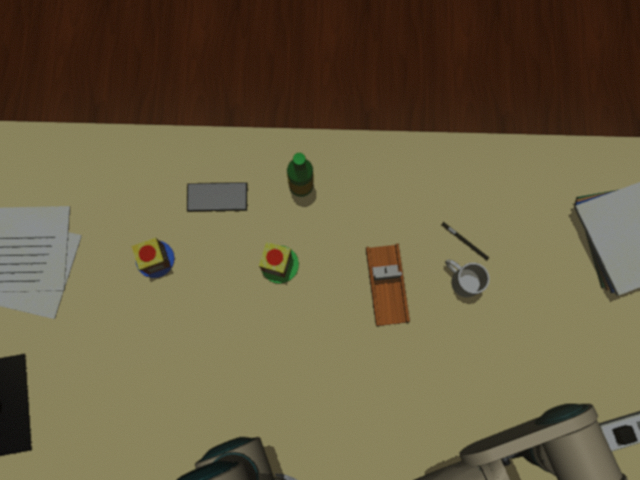

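View pics/side0.png

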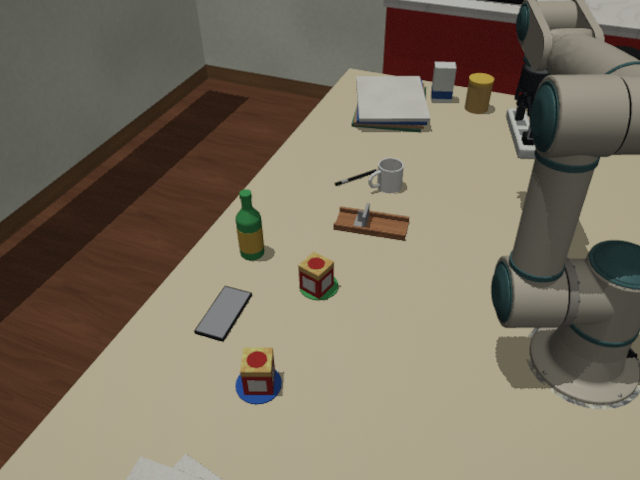

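The top view shows the blue-coaster tin at (150,256), the green-coaster tin at (276,260), the tray at (388,285), its divider at (387,272) and the mug at (470,280). The side view shows both tins upright and the divider in the tray at (362,215).

```bash
cat > m.py <<'E'
from h import *
def rect(c,mask,z,tag):
    m=cv2.morphologyEx(mask.astype(np.uint8),cv2.MORPH_CLOSE,np.ones((5,5)))
    cs,_=cv2.findContours(m,cv2.RETR_EXTERNAL,cv2.CHAIN_APPROX_NONE)
    k=max(cs,key=cv2.contourArea)[:,0,:]
    p=np.array([onz(c,u,v,z)[:2] for u,v in k],np.float32)
    r=cv2.minAreaRect(p); print(tag,len(k),np.round(r[0],1),np.round(r[1],1),round(r[2],2),'bbox px',k.min(0),k.max(0)); return r,p
def win(c,x0,y0,x1,y1):
    w=np.zeros((480,640),bool); w[y0:y1,x0:x1]=1; return w
E
python3 - <<'E'
from m import *
for n,ws in (('top',dict(g=(250,230,310,290),b=(125,230,185,285),t=(355,235,420,335))),('side',dict(g=(290,245,345,300),b=(230,340,285,405),t=(325,195,420,245)))):
    c=cap(n); hsv=cv2.cvtColor(c['image'],cv2.COLOR_RGB2HSV).astype(int); H,S,V=hsv[...,0],hsv[...,1],hsv[...,2]; P=cloud(c)
    for k in 'gb':
        w=win(c,*ws[k]); rect(c,w&(P[...,2]>68)&(P[...,2]<95),79,n+' lid '+k)
        q=P[w&(P[...,2]>70)]; print('  cloud med',np.median(q,0).round(1),((q.min(0)+q.max(0))/2).round(1))
        red=w&((H<6)|(H>174))&(S>150)&(P[...,2]>70); v,u=np.nonzero(red); print('  red dot',onz(c,u.mean(),v.mean(),79).round(1),len(u))
    w=win(c,*ws['t'])
    rect(c,w&(H<14)&(S>140),19,n+' tray')
    g=w&(S<80)&(P[...,2]>25)
    v,u=np.nonzero(g); q=P[g]; print('  div',len(u),q.min(0).round(1),q.max(0).round(1),np.median(q,0).round(1), u.min(),u.max(),v.min(),v.max())
    if n=='top':
        print(rect(c,g,51,'div top')[0])
        for nm,u,v,z in(('mug',470,280,75),('bottle',301,185,60),('phone',217,197,9)): print(nm,onz(c,u,v,z).round())
    x0,y0,x1,y1=ws['t']; cv2.imwrite(f'pics/tray_{n}.png',cv2.resize(c['image'][y0:y1,x0:x1,::-1],None,fx=6,fy=6,interpolation=cv2.INTER_CUBIC)[:600,:800])
E
```

```text
top lid g 95 [594.8  11.1] [60. 61.] 75.98 bbox px [259 242] [290 272]
  cloud med [594.4  10.4  79.5] [484.7 -20.3 730.5]
  red dot [595.2  12.4  79. ] 168
top lid b 96 [595.6 302.6] [62.5 61.2] 21.99 bbox px [132 237] [164 269]
  cloud med [595.5 302.8  79.4] [487.  126.7 730.5]
  red dot [595.9 306.1  79. ] 172
top tray 283 [ 548.2 -253.9] [184.5  76.4] 7.81 bbox px [367 245] [408 324]
  div 152 [ 340.1 -283.3   25.5] [ 587.   -87.3 1390.9] [ 566.3 -250.8   48.8] 371 401 235 278
div top 66 [ 572.4 -251.2] [27.5 62.3] 8.74 bbox px [375 266] [401 278]
((572.354736328125, -251.1755828857422), (27.484413146972656, 62.31580352783203), 8.743538856506348)
mug [ 554. -437.   75.]
bottle [776. -43.  60.]
phone [756. 166.   9.]
side lid g 82 [595.2  19.1] [67.  65.4] 75.51 bbox px [298 251] [333 278]
  cloud med [594.8  18.2  77.9] [416.2 439.4 531.4]
  red dot [596.   14.1  79. ] 140
side lid b 113 [595.7 310.3] [60.1 66.6] 22.04 bbox px [240 347] [272 375]
  cloud med [596.  310.1  78.3] [418.2 586.  531.4]
  red dot [596.7 307.   79. ] 237
side tray 247 [ 545.9 -239.7] [183.2  91.4] 7.06 bbox px [334 212] [408 239]
  div 130 [ 200.7 -284.6   25.2] [588.3 903.7 992.7] [ 566.9 -245.7   42.8] 330 415 203 242
```

View pics/tray_top.png

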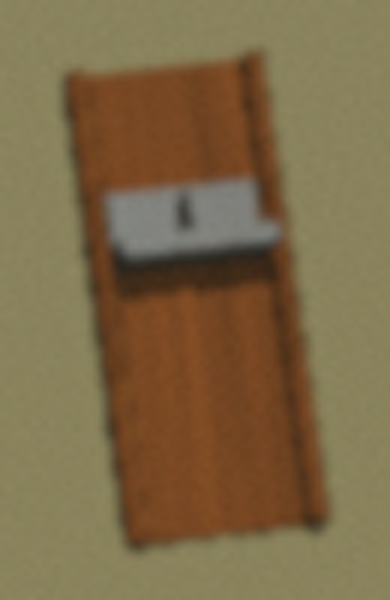

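Object poses are good enough to move. In the crop, the divider's top lies at rows 190–245, the channel is empty in front of it, and the tray is yawed about 7.8°.

```bash
cat > go.py <<'E'
import sys; from h import *
from scipy.spatial.transform import Rotation as Ro
def go(x,y,z,psi):
    s=ctrl.state(); R=Ro.from_quat(s['orientation']).as_matrix(); p=np.array(s['tcp_pos'])
    cur=np.degrees(np.arctan2(R[1,0],R[0,0])); d=R.T@(np.array([x,y,z])-p)
    print('clock',round(s['clock'],2),'tcp',p.round(1),'psi',cur.round(2),'tilt',R[:,2].round(4),'shift mm',d.round(1),'turn z rad',np.radians(cur-psi).round(4),'F',np.round(s['wrist_force'],2),'gap',round(s['finger_gap'],1),'j6',round(s['joints'][5],2))
if __name__=='__main__': go(*map(float,sys.argv[1:]))
E
python3 go.py 595.3 12.3 150 76
```

```text
clock 0.2 tcp [ 233.9 -469.8  230.8] psi 26.46 tilt [-4.e-04  9.e-04 -1.e+00] shift mm [ 538.4 -270.5   81.1] turn z rad -0.8646 F [ 0.32  0.17 -0.51] gap 85.6 j6 -0.07
```

```bash
python3 -m inch '[[1,0.03,-0.015,0,0,0,0],[1,0.052,-0.026,0,0,0,0],[1,0.052,-0.026,0,0,0,0],[1,0.052,-0.026,0,0,0,0],[1,0.052,-0.026,0,0,0,0],[1,0.052,-0.026,0,0,0,0],[1,0.052,-0.026,0,0,0,0],[1,0.052,-0.026,0,0,0,0],[1,0.052,-0.026,0,0,0,0],[1,0.052,-0.026,0,0,0,0]]' 30
python3 -m inch '[[1,0.04,-0.021,0.02,0,0,0],[1,0,0,0.02,0,0,-0.17],[1,0,0,0.02,0,0,-0.17],[1,0,0,0.02,0,0,-0.17],[1,0,0,0,0,0,-0.17],[1,0,0,0,0,0,-0.17],[1,0,0,0,0,0,0],[1,0,0,0,0,0,0]]'
python3 go.py 595.3 12.3 150 76
```

```text
clock: 1.45
tcp_pos: [569.7, -23.5, 231.2]
orientation: [0.973, 0.229, -0.0, 0.0]
wrist_force: [-0.2, -0.6, -0.6]
finger_gap: 85.5
grip_force: 0.0
clock: 2.45
tcp_pos: [595.2, 11.4, 151.1]
orientation: [0.794, 0.609, -0.0, -0.0]
wrist_force: [0.5, 1.2, -0.4]
finger_gap: 85.5
grip_force: 0.0
clock 2.45 tcp [595.2  11.4 151.1] psi 74.97 tilt [-2.e-04 -1.e-04 -1.e+00] shift mm [ 0.9 -0.2  1.1] turn z rad -0.0179 F [ 0.54  1.22 -0.43] gap 85.5 j6 0.22
```

```bash
python3 -m inch '[[1,0.0009,0,0,0,0,-0.018],[1,0,0,0.03,0,0,0],[1,0,0,0.04,0,0,0],[1,0,0,0.03,0,0,0],[1,0,0,0.018,0,0,0],[1,0,0,0,0,0,0]]'
python3 -m inch '[[0.3,0,0,0,0,0,0],[-0.2,0,0,0,0,0,0],[-0.2,0,0,0,0,0,0],[-0.2,0,0,0,0,0,0],[-0.2,0,0,0,0,0,0],[-0.2,0,0,0,0,0,0]]' 30
python3 go.py 595.3 12.3 32 76
```

```text
clock: 3.2
tcp_pos: [594.9, 12.3, 32.3]
orientation: [0.787, 0.617, -0.001, -0.001]
wrist_force: [0.8, 0.6, 0.0]
finger_gap: 85.5
grip_force: 0.0
clock: 3.95
tcp_pos: [596.6, 12.3, 35.2]
orientation: [0.787, 0.617, 0.001, 0.001]
wrist_force: [-0.9, -0.6, 6.4]
finger_gap: 57.9
grip_force: 34.0
clock 3.95 tcp [596.6  12.3  35.2] psi 76.19 tilt [ 3.2e-03 -1.0e-04 -1.0e+00] shift mm [-0.3 -1.3  3.2] turn z rad 0.0033 F [-0.89 -0.57  6.42] gap 57.9 j6 0.2
```

```bash
python3 -m inch '[[-0.2,0,0,-0.01,0,0,0],[-0.2,0,0,-0.02,0,0,0],[-0.2,0,0,-0.02,0,0,0],[-0.2,0,0,0,0,0,0],[-0.2,0,0,0,0,0,0]]'
for i in 1 2 3 4; do python3 -m inch '[[-0.2,0,0,0,0,0,0]]' | grep -E 'force|tcp'; done; python3 go.py 595.3 12.3 32 76
```

```text
clock: 4.58
tcp_pos: [595.3, 12.3, 83.0]
orientation: [0.787, 0.617, -0.0, -0.0]
wrist_force: [0.5, 0.4, -3.4]
finger_gap: 57.8
grip_force: 33.3
tcp_pos: [594.9, 12.3, 82.2]
wrist_force: [0.3, 0.6, -1.7]
grip_force: 33.3
tcp_pos: [595.2, 12.3, 82.5]
wrist_force: [-0.2, 0.2, -2.6]
grip_force: 33.3
tcp_pos: [595.4, 12.3, 82.9]
wrist_force: [0.8, -0.1, -2.4]
grip_force: 33.3
tcp_pos: [595.5, 12.3, 83.2]
wrist_force: [1.0, 0.8, -2.9]
grip_force: 33.3
clock 5.08 tcp [595.5  12.3  83.2] psi 76.19 tilt [-2.e-04 -0.e+00 -1.e+00] shift mm [-0.  -0.2 51.2] turn z rad 0.0034 F [ 0.97  0.76 -2.88] gap 57.6 j6 0.2
```

```bash
python3 -m inch '[[-0.2,0,0,0.02,0,0,0],[-0.2,0,0,0.018,0,0,0],[-0.2,0,0,0.006,0,0,0],[-0.2,0,0,0.002,0,0,0],[-0.2,0,0,0.001,0,0,0],[-0.2,0,0,0.001,0,0,0],[-0.2,0,0,0,0,0,0]]'
```

```text
clock: 5.95
tcp_pos: [595.7, 12.3, 35.6]
orientation: [0.787, 0.617, 0.0, 0.0]
wrist_force: [-0.3, 0.4, -3.5]
finger_gap: 57.5
grip_force: 33.2
```

```bash
python3 -m inch '[[-0.2,0,0,0.001,0,0,0],[-0.2,0,0,0.0005,0,0,0],[-0.2,0,0,0,0,0,0]]'; python3 go.py 596 305 150 112
```

```text
clock: 6.32
tcp_pos: [595.8, 12.2, 35.2]
orientation: [0.787, 0.617, 0.0, 0.0]
wrist_force: [-4.4, 0.1, 5.3]
finger_gap: 57.7
grip_force: 33.9
clock 6.33 tcp [595.8  12.2  35.2] psi 76.19 tilt [ 1.e-03 -2.e-04 -1.e+00] shift mm [ 284.4  -69.6 -114.8] turn z rad -0.625 F [-4.41  0.08  5.27] gap 57.7 j6 0.2
```

Contact has been made, so I'll release the tin and rise.

```bash
python3 -m inch '[[0.4,0,0,0,0,0,0],[1,0,0,0,0,0,0],[1,0,0,0,0,0,0],[1,0,0,0,0,0,0],[1,0,0,-0.02,0,0,0],[1,0,0,-0.04,0,0,0],[1,0,0,-0.05,0,0,0],[1,0.03,-0.0075,0,0,0,0],[1,0.052,-0.0127,0,0,0,0],[1,0.052,-0.0127,0,0,0,0]]'
python3 -m inch '[[1,0.052,-0.0127,0,0,0,-0.0],[1,0.052,-0.0127,0,0,0,0],[1,0.045,-0.011,0,0,0,0],[1,0,0,0,0,0,-0.16],[1,0,0,0,0,0,-0.16],[1,0,0,0,0,0,-0.16],[1,0,0,0,0,0,-0.145],[1,0,0,0,0,0,0]]'
python3 - <<'E'
from m import *
c=cap('top','t1.png');P=cloud(c);rect(c,win(c,250,230,310,290)&(P[...,2]>68)&(P[...,2]<95),79,'lid g')
c=cap('side','s1.png')
E
python3 go.py 596 305 150 112
```

```text
clock: 7.58
tcp_pos: [595.8, 151.5, 145.9]
orientation: [0.787, 0.617, 0.001, 0.001]
wrist_force: [1.2, -0.1, -1.0]
finger_gap: 85.8
grip_force: 0.0
clock: 8.57
tcp_pos: [596.0, 303.7, 145.3]
orientation: [0.56, 0.829, 0.001, 0.0]
wrist_force: [-0.3, 0.3, 0.1]
finger_gap: 85.4
grip_force: 0.0
lid g 95 [594.9  10.7] [60.  60.4] 75.33 bbox px [259 242] [290 272]
clock 8.68 tcp [595.9 303.7 144.8] psi 111.83 tilt [ 1.1e-03  3.0e-04 -1.0e+00] shift mm [ 1.2  0.5 -5.2] turn z rad -0.0029 F [-0.82  0.44  0.28] gap 85.3 j6 0.04
```

View pics/s1.png

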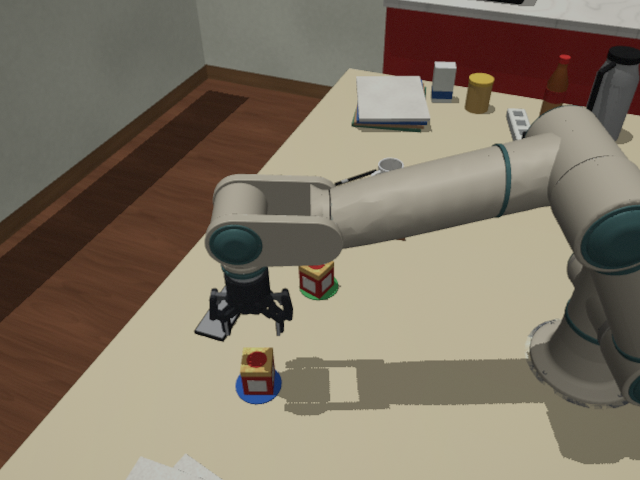

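The green-coaster tin is back upright at (317,278), and the gripper stands above the blue-coaster tin at (257,372). Next I weigh the second one.

```bash
python3 -m inch '[[1,0.001,0,0.02,0,0,0],[1,0,0,0.04,0,0,0],[1,0,0,0.035,0,0,0],[1,0,0,0.017,0,0,0],[1,0,0,0,0,0,0]]'
python3 -m inch '[[0.3,0,0,0,0,0,0],[-0.2,0,0,0,0,0,0],[-0.2,0,0,0,0,0,0],[-0.2,0,0,0,0,0,0],[-0.2,0,0,0,0,0,0],[-0.2,0,0,0,0,0,0]]' 30
python3 -m inch '[[-0.2,0,0,-0.01,0,0,0],[-0.2,0,0,-0.02,0,0,0],[-0.2,0,0,-0.02,0,0,0],[-0.2,0,0,0,0,0,0],[-0.2,0,0,0,0,0,0]]'
for i in 1 2 3 4; do python3 -m inch '[[-0.2,0,0,0,0,0,0]]' | grep -E 'force|tcp'; done
```

```text
clock: 9.3
tcp_pos: [594.6, 304.2, 30.0]
orientation: [0.559, 0.829, -0.001, -0.001]
wrist_force: [-0.0, 0.1, 0.6]
finger_gap: 85.6
grip_force: 0.0
clock: 10.05
tcp_pos: [596.6, 305.1, 34.0]
orientation: [0.559, 0.829, 0.002, 0.001]
wrist_force: [1.6, 0.8, 6.6]
finger_gap: 57.8
grip_force: 33.7
clock: 10.68
tcp_pos: [595.1, 304.4, 81.4]
orientation: [0.559, 0.829, -0.0, -0.0]
wrist_force: [-0.1, -1.2, -6.2]
finger_gap: 57.3
grip_force: 34.2
tcp_pos: [594.8, 304.3, 80.5]
wrist_force: [-0.4, -0.7, -6.3]
grip_force: 34.2
tcp_pos: [595.0, 304.4, 80.9]
wrist_force: [0.8, 0.7, -4.8]
grip_force: 34.2
tcp_pos: [595.3, 304.5, 81.4]
wrist_force: [-0.4, -0.3, -6.9]
grip_force: 34.2
tcp_pos: [595.4, 304.5, 81.7]
wrist_force: [0.4, -0.7, -5.1]
grip_force: 34.2
```

The blue-coaster tin is the heavier one (about 5.8 N against 2.5 N). I'll set it back, release it, regrip it, then carry it.

```bash
python3 -m inch '[[-0.2,0,0,0.02,0,0,0],[-0.2,0,0,0.018,0,0,0],[-0.2,0,0,0.006,0,0,0],[-0.2,0,0,0.002,0,0,0],[-0.2,0,0,0.001,0,0,0],[-0.2,0,0,0.001,0,0,0],[-0.2,0,0,0.0005,0,0,0],[-0.2,0,0,0,0,0,0]]'
python3 go.py 596 305 150 112
```

```text
clock: 12.18
tcp_pos: [595.7, 304.7, 34.0]
orientation: [0.559, 0.829, 0.0, 0.0]
wrist_force: [-0.8, -0.2, -2.0]
finger_gap: 57.4
grip_force: 34.3
clock 12.18 tcp [595.7 304.7  34. ] psi 112.0 tilt [ 9.e-04  3.e-04 -1.e+00] shift mm [   0.2    0.5 -116. ] turn z rad 0.0001 F [-0.83 -0.23 -1.96] gap 57.4 j6 0.03
```

```bash
python3 -m inch '[[0.7,0,0,0.0005,0,0,0],[0.7,0,0,0,0,0,0],[0.7,0,0,0,0,0,0],[0.7,0,0,0,0,0,0],[-0.2,0,0,0,0,0,0],[-0.2,0,0,0,0,0,0],[-0.2,0,0,0,0,0,0],[-0.2,0,0,0,0,0,0],[-0.2,0,0,0,0,0,0]]' 35
python3 go.py 596 305 150 112
python3 -m inch '[[-0.2,0,0,-0.01,0,0,0],[-0.2,0,0,-0.03,0,0,0],[-0.2,0,0,-0.04,0,0,0],[-0.2,0,0,-0.04,0,0,0],[-0.2,0,0,-0.03,0,0,0],[-0.2,0,0,-0.0,0,0,0],[-0.2,0,0,0,0,0,0]]'
python3 - <<'E'
# tray-frame target: tin centre at x=-62
import numpy as np
from go import go
a=np.radians(7.8); go(548.2-62*np.cos(a),-253.9-62*np.sin(a),170,7.8)
E
```

```text
clock: 13.3
tcp_pos: [595.6, 304.6, 33.0]
orientation: [0.559, 0.829, 0.0, 0.0]
wrist_force: [1.9, 1.2, 0.5]
finger_gap: 57.8
grip_force: 40.3
clock 13.3 tcp [595.6 304.6  33. ] psi 112.0 tilt [ 7.e-04  2.e-04 -1.e+00] shift mm [   0.2    0.6 -117. ] turn z rad 0.0 F [1.94 1.2  0.52] gap 57.8 j6 0.03
clock: 14.18
tcp_pos: [594.5, 304.2, 180.0]
orientation: [0.559, 0.829, -0.002, -0.001]
wrist_force: [0.2, 0.0, -6.8]
finger_gap: 57.9
grip_force: 40.0
clock 14.18 tcp [594.5 304.2 180. ] psi 112.0 tilt [-0.0039 -0.0018 -1.    ] shift mm [-484.9 -312.1   11.5] turn z rad 1.8187 F [ 0.2   0.05 -6.77] gap 57.9 j6 0.03
```

```bash
python3 -m inch '[[-0.2,-0.015,-0.01,0,0,0,0],[-0.2,-0.033,-0.021,0,0,0,0],[-0.2,-0.04,-0.026,0,0,0,0],[-0.2,-0.04,-0.026,0,0,0,0],[-0.2,-0.04,-0.026,0,0,0,0],[-0.2,-0.04,-0.026,0,0,0,0],[-0.2,-0.04,-0.026,0,0,0,0],[-0.2,-0.04,-0.026,0,0,0,0],[-0.2,-0.04,-0.026,0,0,0,0],[-0.2,-0.04,-0.026,0,0,0,0]]'
python3 -m inch '[[-0.2,-0.04,-0.026,0,0,0,0],[-0.2,-0.04,-0.026,0,0,0,0],[-0.2,-0.025,-0.011,0,0,0,0],[-0.2,-0.012,-0.004,0,0,0,0],[-0.2,0,0,0,0,0,0.1],[-0.2,0,0,0,0,0,0.15],[-0.2,0,0,0,0,0,0.17],[-0.2,0,0,0,0,0,0.17],[-0.2,0,0,0,0,0,0.17],[-0.2,0,0,0,0,0,0.17]]'
python3 -m inch '[[-0.2,0,0,0,0,0,0.17],[-0.2,0,0,0,0,0,0.17],[-0.2,0,0,0,0,0,0.17],[-0.2,0,0,0,0,0,0.17],[-0.2,0,0,0,0,0,0.15],[-0.2,0,0,0,0,0,0.059],[-0.2,0,0,0,0,0,0],[-0.2,0,0,0,0,0,0]]'
python3 - <<'E'
from m import *
c=cap('side','s2.png'); cv2.imwrite('pics/s2c.png',cv2.resize(c['image'][120:270,300:500,::-1],None,fx=4,fy=4))
c=cap('top','t2.png'); cv2.imwrite('pics/t2c.png',cv2.resize(c['image'][200:350,320:520,::-1],None,fx=4,fy=4))
from go import go
a=np.radians(7.8); go(548.2-62*np.cos(a),-253.9-62*np.sin(a),170,7.8)
E
```

```text
clock: 15.42
tcp_pos: [510.1, -127.3, 180.3]
orientation: [0.559, 0.829, -0.001, -0.002]
wrist_force: [0.7, 0.2, -6.0]
finger_gap: 58.0
grip_force: 39.9
clock: 16.68
tcp_pos: [493.3, -258.5, 181.3]
orientation: [0.873, 0.488, -0.001, -0.001]
wrist_force: [-0.3, -0.5, -5.6]
finger_gap: 57.8
grip_force: 39.9
clock: 17.68
tcp_pos: [493.3, -259.2, 182.1]
orientation: [0.998, 0.069, -0.0, -0.0]
wrist_force: [0.4, 0.0, -6.2]
finger_gap: 57.5
grip_force: 40.0
clock 17.77 tcp [ 493.4 -259.4  182.5] psi 7.84 tilt [-5.e-04  3.e-04 -1.e+00] shift mm [-6.9  1.9 12.5] turn z rad 0.0007 F [-0.51 -0.32 -5.55] gap 57.7 j6 0.88
```

View pics/s2c.png

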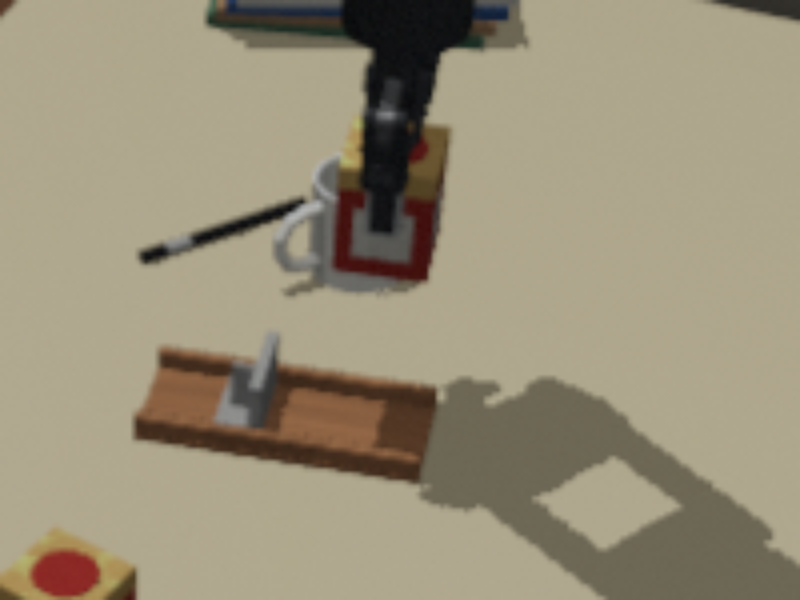

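The tin hangs upright at crop (395,200), well above the tray. The tray's near wall runs from (137,420) to (422,462), and the divider stands at (265,365).

```bash
python3 - <<'E'
from m import *
a=np.radians(7.8); T=np.array([548.2,-254.5]); 
def tr(p,o): d=np.array(p)[:2]-o; return np.round([d[0]*np.cos(a)+d[1]*np.sin(a),-d[0]*np.sin(a)+d[1]*np.cos(a)],1)
c=cap('side')
hsv=cv2.cvtColor(c['image'],cv2.COLOR_RGB2HSV).astype(int);H,S,V=hsv[...,0],hsv[...,1],hsv[...,2]
G=np.array([493.4,-259.4])
# tin bottom edge of +y face (world z 153.5): lowest red pixel per column
red=win(c,380,160,412,195)&((H<6)|(H>172))&(S>150)
for u in range(386,406,4):
    v=np.nonzero(red[:,u])[0]; 
    if len(v): print('tin',u,v.max(),tr(onz(c,u,v.max()+.5,153.5),G))
# tray near wall lower outer edge (z=0): last wood pixel per column
wood=win(c,330,195,412,250)&((H<16)&(S>110))
for u in range(340,405,8):
    v=np.nonzero(wood[:,u])[0]; print('tray',u,v.min(),v.max(),'bottom +y edge',tr(onz(c,u,v.max()+.5,0),T),'top -y edge',tr(onz(c,u,v.min()-.5,19),T))
c=cap('top'); hsv=cv2.cvtColor(c['image'],cv2.COLOR_RGB2HSV).astype(int);H,S,V=hsv[...,0],hsv[...,1],hsv[...,2]
wood=win(c,355,235,420,335)&((H<16)&(S>110))
for v in range(246,330,6):
    u=np.nonzero(wood[v])[0]
    if len(u): print('top',v,u.min(),u.max(),'+y z0',tr(onz(c,u.min()-.5,v,0),T),'-y z19',tr(onz(c,u.max()+.5,v,19),T))
E
```

```text
tin 386 186 [21.5 28.2]
tin 390 187 [11.3 30. ]
tin 394 187 [ 1.8 27.7]
tin 398 188 [-8.2 29.5]
tin 402 189 [-18.3  31.3]
tray 340 207 229 bottom +y edge [78.9 38.2] top -y edge [ 96.3 -34.6]
tray 348 208 231 bottom +y edge [56.5 41.1] top -y edge [ 74.2 -35.4]
tray 356 209 232 bottom +y edge [35.2 40.1] top -y edge [ 52.2 -36.3]
tray 364 227 233 bottom +y edge [14. 39.] top -y edge [15.9 33.5]
tray 372 212 235 bottom +y edge [-7.8 41.9] top -y edge [  7.7 -33.7]
tray 380 213 236 bottom +y edge [-28.8  40.9] top -y edge [-13.9 -34.5]
tray 388 214 237 bottom +y edge [-49.6  39.8] top -y edge [-35.4 -35.3]
tray 396 215 238 bottom +y edge [-70.4  38.8] top -y edge [-56.8 -36.2]
tray 404 217 239 bottom +y edge [-91.   37.7] top -y edge [-78.8 -32.8]
top 246 384 393 +y z0 [96.8 -6.2] -y z19 [ 90.3 -27.5]
top 252 367 388 +y z0 [86.4 37.1] -y z19 [ 77.  -13.5]
top 258 368 385 +y z0 [71.3 36.5] -y z19 [63.2 -4.3]
top 264 368 381 +y z0 [56.6 38.4] -y z19 [49.7  7.2]
top 270 369 371 +y z0 [41.7 37.9] -y z19 [37.8 32.9]
top 276 370 372 +y z0 [26.8 37.4] -y z19 [23.2 32.4]
top 282 371 375 +y z0 [12.  36.9] -y z19 [ 8.1 27.2]
top 288 371 373 +y z0 [-2.5 38.7] -y z19 [-5.7 33.8]
top 306 376 385 +y z0 [-46.8  32.4] -y z19 [-51.2  11.2]
top 312 375 388 +y z0 [-60.7  36.7] -y z19 [-66.   6.]
top 318 376 408 +y z0 [-75.2  36.2] -y z19 [-85.1 -38.8]
top 324 376 387 +y z0 [-89.2  38. ] -y z19 [-93.6  12.2]
```

View pics/t2c.png

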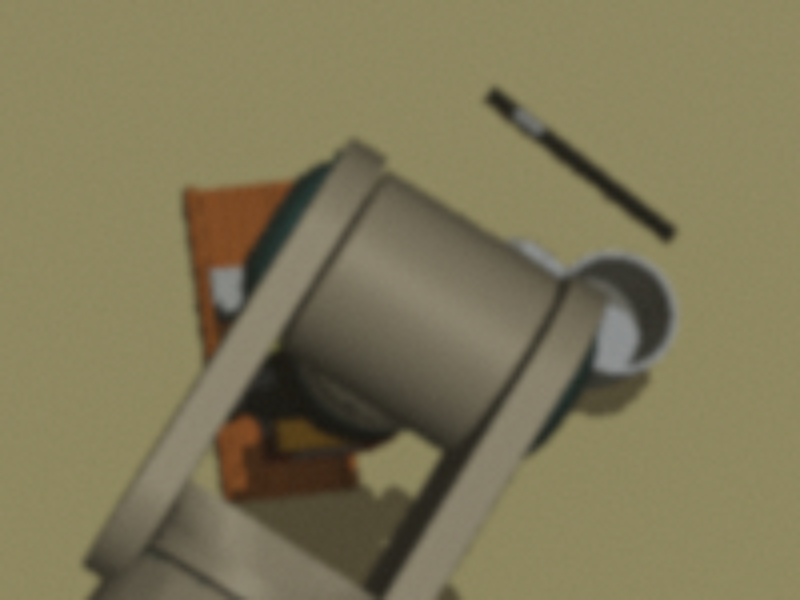

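The top view is mostly covered by the arm, with the mug at (610,310) well clear. The tray's centre line works out about 1 mm further to −y, so I'll correct for that and go down.

```bash
python3 -m inch '[[-0.2,-0.007,0.0036,0,0,0,0],[-0.2,0,0,0.03,0,0,0],[-0.2,0,0,0.04,0,0,0],[-0.2,0,0,0.03,0,0,0],[-0.2,0,0,0.015,0,0,0],[-0.2,0,0,0,0,0,0],[-0.2,0,0,0,0,0,0]]'
python3 go.py 486.9 -263.9 34 7.8
```

```text
clock: 18.75
tcp_pos: [487.7, -264.9, 69.6]
orientation: [0.998, 0.068, 0.001, 0.001]
wrist_force: [0.1, 0.0, -5.2]
finger_gap: 57.4
grip_force: 39.8
clock 18.75 tcp [ 487.7 -264.9   69.6] psi 7.78 tilt [ 0.0025 -0.0017 -1.    ] shift mm [-0.8 -1.2 35.6] turn z rad -0.0003 F [ 0.14  0.01 -5.22] gap 57.4 j6 0.87
```

```bash
python3 -m inch '[[-0.2,0,-0.0006,0.008,0,0,0],[-0.2,0,0,0.005,0,0,0],[-0.2,0,0,0.003,0,0,0],[-0.2,0,0,0.003,0,0,0],[-0.2,0,0,0.002,0,0,0],[-0.2,0,0,0,0,0,0]]'
python3 go.py 486.9 -263.9 34 7.8
```

```text
clock: 19.5
tcp_pos: [486.8, -263.7, 46.7]
orientation: [0.998, 0.068, -0.0, -0.0]
wrist_force: [0.4, 0.6, -5.3]
finger_gap: 57.4
grip_force: 40.0
clock 19.5 tcp [ 486.8 -263.7   46.7] psi 7.78 tilt [-2.e-04  0.e+00 -1.e+00] shift mm [ 0.1  0.2 12.7] turn z rad -0.0004 F [ 0.43  0.57 -5.31] gap 57.4 j6 0.87
```

```bash
python3 -m inch '[[-0.2,0,0,0.003,0,0,0],[-0.2,0,0,0.003,0,0,0],[-0.2,0,0,0.002,0,0,0],[-0.2,0,0,0,0,0,0]]'
python3 -m inch '[[-0.2,0,0,0.002,0,0,0],[-0.2,0,0,0.001,0,0,0],[-0.2,0,0,0.001,0,0,0],[-0.2,0,0,0,0,0,0]]'
python3 go.py 486.9 -263.9 34 7.8
```

```text
clock: 20.0
tcp_pos: [486.7, -263.6, 38.5]
orientation: [0.998, 0.068, -0.0, -0.0]
wrist_force: [-0.1, -0.4, -5.1]
finger_gap: 57.4
grip_force: 40.0
clock: 20.5
tcp_pos: [486.8, -263.6, 34.7]
orientation: [0.998, 0.068, -0.0, -0.0]
wrist_force: [-0.0, 0.3, -6.0]
finger_gap: 57.5
grip_force: 40.0
clock 20.5 tcp [ 486.8 -263.6   34.7] psi 7.78 tilt [-1.e-04  0.e+00 -1.e+00] shift mm [0.1 0.3 0.7] turn z rad -0.0003 F [-0.    0.27 -5.97] gap 57.5 j6 0.87
```

```bash
python3 -m inch '[[-0.2,0,0,0.0005,0,0,0],[-0.2,0,0,0.0005,0,0,0],[-0.2,0,0,0,0,0,0]]'
python3 -m inch '[[-0.2,0,0,0.0005,0,0,0],[-0.2,0,0,0,0,0,0]]'
python3 -m inch '[[0.3,0,0,0,0,0,0],[0.3,0,0,0,0,0,0],[0.3,0,0,0,0,0,0],[-0.2,0,0,0,0,0,0],[-0.2,0,0,0,0,0,0],[-0.2,0,0,0,0,0,0],[-0.2,0,0,0,0,0,0]]' 20
python3 go.py 486.9 -263.9 34 7.8
```

```text
clock: 20.88
tcp_pos: [486.9, -263.7, 34.0]
orientation: [0.998, 0.068, 0.0, 0.0]
wrist_force: [-0.9, 0.3, -4.6]
finger_gap: 57.3
grip_force: 40.0
clock: 21.12
tcp_pos: [486.9, -263.7, 33.9]
orientation: [0.998, 0.068, 0.0, 0.0]
wrist_force: [-2.6, 2.1, 1.7]
finger_gap: 57.4
grip_force: 40.7
clock: 22.0
tcp_pos: [486.9, -263.7, 33.9]
orientation: [0.998, 0.068, 0.0, 0.0]
wrist_force: [-3.5, 2.4, 5.5]
finger_gap: 57.8
grip_force: 41.0
clock 22.0 tcp [ 486.9 -263.7   33.9] psi 7.78 tilt [ 3.e-04 -2.e-04 -1.e+00] shift mm [-0.1  0.2 -0.1] turn z rad -0.0003 F [-3.54  2.37  5.51] gap 57.8 j6 0.87
```

Opening 0.3 is only 55 mm, so it never let go; I'll open wider.

```bash
python3 -m inch '[[0.65,0,0,0,0,0,0],[0.65,0,0,0,0,0,0],[0.65,0,0,0,0,0,0],[0.65,0,0,0,0,0,0]]' 20
python3 -m inch '[[-0.2,0,0,0,0,0,0],[-0.2,0,0,0,0,0,0],[-0.2,0,0,0,0,0,0],[-0.2,0,0,0,0,0,0],[-0.2,0,0,0,0,0,0]]' 20
python3 go.py 486.9 -263.9 34 7.8
```

```text
clock: 22.5
tcp_pos: [486.9, -263.7, 33.3]
orientation: [0.998, 0.068, 0.0, 0.0]
wrist_force: [0.3, -0.9, 1.0]
finger_gap: 70.3
grip_force: 0.0
clock: 23.12
tcp_pos: [486.9, -263.8, 33.4]
orientation: [0.998, 0.068, 0.0, 0.0]
wrist_force: [1.6, -2.3, -0.4]
finger_gap: 57.9
grip_force: 23.7
clock 23.12 tcp [ 486.9 -263.8   33.4] psi 7.78 tilt [ 3.e-04 -4.e-04 -1.e+00] shift mm [-0.1  0.  -0.6] turn z rad -0.0004 F [ 1.59 -2.32 -0.4 ] gap 57.9 j6 0.87
```

```bash
python3 -m inch '[[-0.2,0.003,0,0,0,0,0],[-0.2,0.005,0,0,0,0,0],[-0.2,0.005,0,0,0,0,0],[-0.2,0.005,0,0,0,0,0],[-0.2,0.004,0,0,0,0,0],[-0.2,0.003,0,0,0,0,0]]'
for i in 1 2 3; do python3 -m inch '[[-0.2,0.0025,0,0,0,0,0],[-0.2,0.0025,0,0,0,0,0],[-0.2,0.0025,0,0,0,0,0]]' | grep -E 'tcp|wrist'; done
python3 go.py 486.9 -263.9 34 7.8
```

```text
clock: 23.88
tcp_pos: [511.7, -260.5, 33.4]
orientation: [0.998, 0.068, -0.0, 0.0]
wrist_force: [2.7, -3.5, -2.3]
finger_gap: 57.7
grip_force: 23.6
tcp_pos: [519.1, -259.4, 33.4]
wrist_force: [-5.4, -4.2, 11.1]
tcp_pos: [526.5, -258.3, 33.4]
wrist_force: [-11.6, -2.9, 7.8]
tcp_pos: [534.0, -257.3, 33.4]
wrist_force: [-6.3, 0.7, -1.8]
clock 25.0 tcp [ 534.  -257.3   33.4] psi 7.78 tilt [-2.e-04 -1.e-04 -1.e+00] shift mm [-47.5   0.2  -0.6] turn z rad -0.0004 F [-6.32  0.71 -1.83] gap 58.0 j6 0.92
```

```bash
for i in 1 ; do python3 -m inch '[[-0.2,0,0,0,0,0,0],[-0.2,0.0015,0,0,0,0,0],[-0.2,0.0015,0,0,0,0,0]]' | grep -E 'tcp|wrist';  python3 -m inch '[[-0.2,0.0015,0,0,0,0,0],[-0.2,0.0015,0,0,0,0,0]]' | grep -E 'tcp|wrist'; python3 -m inch '[[-0.2,0.0015,0,0,0,0,0],[-0.2,0.0015,0,0,0,0,0]]' | grep -E 'tcp|wrist';python3 -m inch '[[-0.2,0.0015,0,0,0,0,0],[-0.2,0.0015,0,0,0,0,0]]' | grep -E 'tcp|wrist'; done
python3 -c "
from m import *
c=cap('side'); cv2.imwrite('pics/s3c.png',cv2.resize(c['image'][150:270,310:450,::-1],None,fx=5,fy=5))"
```

```text
tcp_pos: [536.1, -257.0, 33.4]
wrist_force: [-8.8, -1.6, 5.3]
tcp_pos: [539.0, -256.6, 33.4]
wrist_force: [-9.7, -2.3, 5.1]
tcp_pos: [542.0, -256.2, 33.5]
wrist_force: [-9.5, -1.1, 4.8]
tcp_pos: [544.9, -255.7, 33.4]
wrist_force: [-11.1, -1.6, 5.5]
```

View pics/s3c.png

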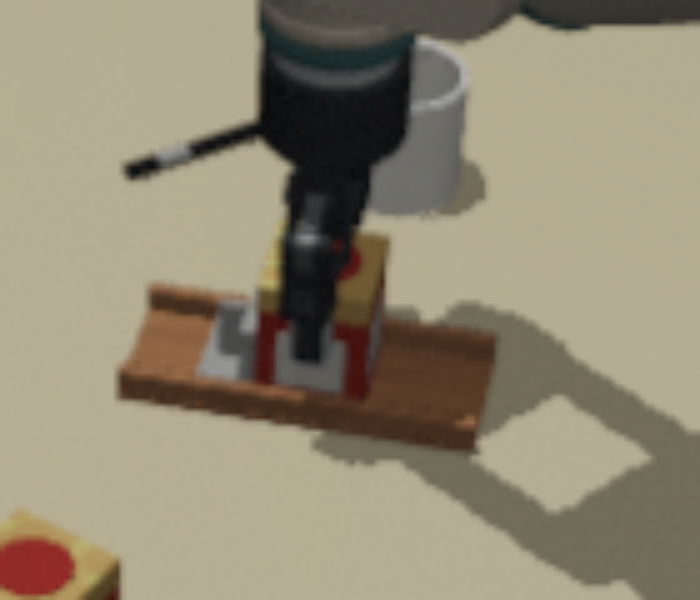

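The tin stands upright in the channel, pressed against the divider at crop (235,340). I'll keep going gently.

```bash
python3 -m inch '[[-0.2,0.0015,0,0,0,0,0],[-0.2,0.0015,0,0,0,0,0],[-0.2,0.0015,0,0,0,0,0],[-0.2,0.0015,0,0,0,0,0]]' | grep -E 'tcp|wrist'
python3 -m inch '[[-0.2,0.0015,0,0,0,0,0],[-0.2,0.0015,0,0,0,0,0],[-0.2,0.0015,0,0,0,0,0],[-0.2,0.0015,0,0,0,0,0]]' | grep -E 'tcp|wrist'
python3 -m inch '[[-0.2,0.001,0,0,0,0,0],[-0.2,0.001,0,0,0,0,0],[-0.2,0.001,0,0,0,0,0]]' | grep -E 'tcp|wrist'
python3 -m inch '[[-0.2,0.001,0,0,0,0,0],[-0.2,0.001,0,0,0,0,0]]' | grep -E 'tcp|wrist'
```

```text
tcp_pos: [550.9, -254.9, 33.4]
wrist_force: [-11.4, -2.1, 10.0]
tcp_pos: [556.8, -254.1, 33.4]
wrist_force: [-7.9, -1.7, 6.1]
tcp_pos: [559.8, -253.7, 33.4]
wrist_force: [-8.1, -1.8, 5.6]
tcp_pos: [561.8, -253.4, 33.5]
wrist_force: [-9.4, -1.2, 4.7]
```

```bash
python3 -m inch '[[-0.2,0.0007,0,0,0,0,0],[-0.2,0.0007,0,0,0,0,0],[-0.2,0.0006,0,0,0,0,0]]' | grep -E 'tcp|wrist'
python3 -m inch '[[-0.2,0.0007,0,0,0,0,0],[-0.2,0.0007,0,0,0,0,0],[-0.2,0.0006,0,0,0,0,0]]' | grep -E 'tcp|wrist'
```

```text
tcp_pos: [563.8, -253.1, 33.4]
wrist_force: [-9.5, -0.6, 5.3]
tcp_pos: [565.7, -252.9, 33.4]
wrist_force: [-9.6, -1.5, 5.0]
```

```bash
python3 -m inch '[[-0.2,0.0005,0,0,0,0,0],[-0.2,0.0005,0,0,0,0,0]]' | grep -E 'tcp|wrist'
```

```text
tcp_pos: [566.8, -252.7, 33.4]
wrist_force: [-8.3, -1.0, 4.0]
```

```bash
python3 -m inch '[[-0.2,0.0005,0,0,0,0,0],[-0.2,0.0005,0,0,0,0,0]]' | grep -E 'tcp|wrist|clock'
```

```text
clock: 29.05
tcp_pos: [567.8, -252.6, 33.4]
wrist_force: [-11.9, -1.5, 6.4]
```

```bash
python3 -m inch '[[-0.2,0.0004,0,0,0,0,0],[-0.2,0,0,0,0,0,0]]' | grep -E 'tcp|wrist'
```

```text
tcp_pos: [568.2, -252.5, 33.4]
wrist_force: [-9.6, -1.8, 7.6]
```

```bash
python3 -m inch '[[-0.2,0.0004,0,0,0,0,0],[-0.2,0.0003,0,0,0,0,0]]' | grep -E 'tcp|wrist'
```

```text
tcp_pos: [568.9, -252.4, 33.5]
wrist_force: [-8.6, -1.8, 6.2]
```

```bash
python3 -m inch '[[-0.2,0.0004,0,0,0,0,0],[-0.2,0.0003,0,0,0,0,0]]' | grep -E 'tcp|wrist'
```

```text
tcp_pos: [569.5, -252.3, 33.4]
wrist_force: [-10.1, -2.0, 8.8]
```

```bash
python3 -m inch '[[-0.2,0.0004,0,0,0,0,0],[-0.2,0.0004,0,0,0,0,0]]' | grep -E 'tcp|wrist'
```

```text
tcp_pos: [570.3, -252.2, 33.4]
wrist_force: [-7.5, -0.8, 3.7]
```

```bash
python3 -m inch '[[-0.2,0.0004,0,0,0,0,0],[-0.2,0.0004,0,0,0,0,0]]' | grep -E 'tcp|wrist'
```

```text
tcp_pos: [571.1, -252.1, 33.4]
wrist_force: [-11.1, -1.9, 7.8]
```

```bash
python3 -m inch '[[-0.2,0.0004,0,0,0,0,0],[-0.2,0.0002,0,0,0,0,0]]' | grep -E 'tcp|wrist'
```

```text
tcp_pos: [571.3, -252.1, 33.4]
wrist_force: [-13.8, -1.8, 8.2]
```

```bash
python3 -m inch '[[-0.2,0,0,0,0,0,0]]' | grep -E 'tcp|wrist'; python3 -m inch '[[-0.2,0.0002,0,0,0,0,0],[-0.2,0,0,0,0,0,0]]' | grep -E 'clock|tcp|wrist'
```

```text
tcp_pos: [571.3, -252.1, 33.4]
wrist_force: [-13.3, -1.9, 8.6]
clock: 30.92
tcp_pos: [571.3, -252.1, 33.4]
wrist_force: [-12.6, -0.3, 7.8]
```

```bash
python3 -m inch '[[-0.2,0.0003,0,0,0,0,0],[-0.2,0,0,0,0,0,0]]' | grep -E 'clock|tcp|wrist'; python3 -m inch '[[-0.2,0,0,0,0,0,0]]' | grep -E 'clock|tcp|wrist'
```

```text
clock: 31.18
tcp_pos: [571.3, -252.1, 33.5]
wrist_force: [-15.5, -0.4, 9.8]
clock: 31.3
tcp_pos: [571.3, -252.1, 33.5]
wrist_force: [-14.9, -0.7, 9.9]
```

The divider is hard against its stop: the force climbs and nothing moves. I'll release, rise and check.

```bash
python3 -m inch '[[-0.2,-0.0004,0,0,0,0,0],[0.65,0,0,0,0,0,0],[0.65,0,0,0,0,0,0],[0.65,0,0,0,0,0,0],[0.65,0,0,0,0,0,0],[0.65,0,0,-0.01,0,0,0],[0.65,0,0,-0.03,0,0,0],[0.65,0,0,-0.04,0,0,0],[0.65,0,0,-0.05,0,0,0],[0.65,0,0,-0.04,0,0,0]]'
python3 -m inch '[[1,-0.03,0,-0.02,0,0,0],[1,-0.05,0,0,0,0,0],[1,-0.05,0,0,0,0,0],[1,-0.03,0,0,0,0,0],[1,0,0.05,0,0,0,0],[1,0,0.05,0,0,0,0],[1,0,0.05,0,0,0,0],[1,0,0.05,0,0,0,0],[1,0,0,0,0,0,0]]'
python3 - <<'E'
from m import *
t=cap('top'); P=cloud(t)
r,_=rect(t,win(t,350,225,425,300)&(P[...,2]>70)&(P[...,2]<95),80,'tin'); print(np.degrees(0))
a=np.radians(7.8); d=np.array(r[0])-[548.2,-255.5]; print('tray frame',d@[np.cos(a),np.sin(a)],d@[-np.sin(a),np.cos(a)])
rect(t,win(t,250,230,310,290)&(P[...,2]>68)&(P[...,2]<95),79,'lid g')
s=cap('side')
A=cv2.resize(t['image'][220:340,340:440],(400,480)); B=cv2.resize(s['image'][170:290,290:390],(400,480))
cv2.imwrite('pics/f.png',np.hstack([A,B])[:,:,::-1])
E
```

```text
clock: 32.55
tcp_pos: [572.9, -252.0, 206.7]
orientation: [0.998, 0.068, 0.001, 0.001]
wrist_force: [-0.1, -0.5, -0.5]
finger_gap: 70.6
grip_force: 0.0
clock: 33.67
tcp_pos: [440.4, -474.2, 221.4]
orientation: [0.998, 0.066, -0.001, -0.001]
wrist_force: [0.0, 0.2, -0.9]
finger_gap: 85.2
grip_force: 0.0
tin 98 [ 570.9 -252.3] [60.2 60.6] 7.77 bbox px [375 257] [404 284]
0.0
tray frame 22.963580895271118 0.07965603430613702
lid g 95 [595.1  10.8] [59.8 60.2] 75.67 bbox px [259 242] [290 272]
```

View pics/f.png

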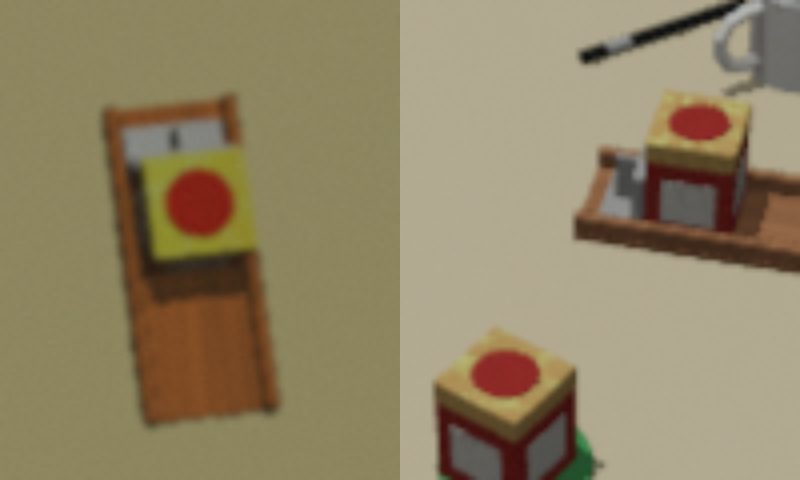

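The tin stands upright against the divider at (195,200). Its measured tray x is about 22 mm, where 21 mm means the divider is home, and the light tin is on the green coaster. I'm handing in.

```bash
python3 -c "
from bench import ctrl
print(ctrl.close_job())"
```

```text
the job is handed in; nothing more can be done
None
```

The job is handed in at about 34 s: the blue-coaster tin was the heavier (about 5.8 N against 2.5 N) and now stands upright against the divider, which is hard against its end stop (wrist force peaked at about 15.5 N in the readings, under the 20 N limit), the lighter tin is back on its green coaster, and the bottle, phone and mug were never approached.

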